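# Zero reading: straightedge on the datum bar, enabling paddle held level

## Task

Take the bench's zero reading: lay the steel straightedge (the bar with the upright grip) flat on the worktop, flush along the long face of the datum bar nearest the robot and roughly centred on it, and let go of it. Then press the spring-loaded enabling paddle with the fingers to its middle position, where it is level and its pad is even with the top of the little post beside it, never right down to its stop, and keep it there: the program finishes while still holding the paddle level. The straightedge must stay flush, and the other things on the bench stay where they are.

Things in the scene. Friction and masses are not known exactly. Their poses are not given: they have to be found in the camera images.
- straightedge: Loose steel straightedge, 0.32 kg or so, lying flat: a bar 26 (x) x 180 (y, its length) x 8 tall, with a black upright grip in its middle, 14 (x) x 50 (y) and reaching from 8 to 42 above the underside. Both long edges are alike. Its ground steel slides easily on the worktop (friction about 0.3). Origin: centre of the underside; z up.
- edge_end_a (a point): Middle of the straightedge's +y end at underside height: 90 mm from its origin along its own +y, 13 mm inside each long edge; axes as the straightedge's.
- edge_end_b (a point): The same at its -y end.
- datum: Fixed flat steel datum bar, 50 (x) x 240 (y, its length) x 12 tall, fixed to the worktop. A fine dark line across the top marks its middle. Origin: centre of the underside; its -x face looks towards the robot (turned up to 0.35 rad).
- datum_face (a point): Middle of the datum bar's long near face, at worktop height; axes as the datum bar's, -x points out of the face. A flush straightedge has its origin 13 mm out along -x and its length along y (either way round).
- switch: Fixed enabling switch: grey base plate 170 (x) x 84 (y) x 12 tall, hinge cheeks at its +x end (up to 62 high, hinge axis at x +50, height 52), the paddle reaching from there to -x, and a thin aluminium post (12 x 6, top 60 mm above the worktop, at x -50, y +36) beside the pad. Origin: centre of the base's underside; -x faces the robot (turned up to 0.4 rad).
- paddle (a joint): Angle of the spring-loaded paddle about its level hinge: 0 up at rest (sloping up towards its pad by 0.18 rad), 0.18 level (the middle position wanted), 0.36 down on its stop. It springs back up when let go. Pressed at the pad's centre it needs about 4.5 N to start, 8 N at level, 12 N at the stop.
- pad_top (a point): Centre of the top of the paddle's black rubber pad (46 x 50), 100 mm from the hinge axis: about 78 mm above the worktop at rest, 60 when level (even with the post's top), 42 on the stop. Axes turn with the paddle.
- tacho_head: Bystander, loose: round grey tachograph head, disc 130 dia x 50 tall, lying on its back. Leave it alone. Origin: centre of its underside.
- sleeve: Bystander, loose: orange sensor sleeve, upright tube 40 dia x 55 tall. Leave it alone. Origin: centre of its underside.
- sensor: Bystander, loose: steel speed sensor standing upright, 32 dia foot, 75 tall. Leave it alone. Origin: centre of its underside.
- spanner: Bystander, loose: steel spanner about 160 long, lying flat. Leave it alone. Origin: centre of its underside.
- hex_key: Bystander, loose: steel hex key, L shape 90 x 30, 8 thick, lying flat. Leave it alone. Origin: centre of its underside.
- seal_tin: Bystander, loose: plain closed tin, 50 dia x 40 tall. Leave it alone. Origin: centre of its underside.
- paper_roll: Bystander, loose: white printer paper roll, 44 dia x 58 long, lying on its side. Leave it alone. Origin: centre of its underside.

How it is judged:
By the outcome, as a careful person would: the job done as asked, in the order asked, and still so for the second after the job is handed in, while the arm keeps its last pose, push and grip.
It also fails if it takes over 56 s, if anything falls off the work surface, if the arm or the gripper's body presses on something with over 40 N, if the wrist force passes 120 N, or if a joint passes its speed limit or range.

## Robot

A 6-joint arm with a two-finger parallel gripper is mounted at the origin on the work surface. World frame = base frame: x ahead of the robot, y to its left, z up, the work surface at z = 0. Lengths are in m, angles in rad, forces in N, time in s.
With the tool pointing down it reaches from about 0.425 to 0.95 m from the base axis. Payload 14.7 kg.
Tool frame: the origin (TCP) lies at the very end of the fingers, on their centre line; the grasp point (between the pads) lies 19 mm behind it; x points along the fingers, z is the direction in which the jaws open and shut, and the axes are right-handed (so a half turn about x gives the same grasp; the last joint's range is limited). The gripper opens to 85 mm and grips with 20 to 120 N. Pads are 22 mm wide; open, the fingers measure 114 mm over their backs; the gripper's body (76 mm by 85 mm) begins 54 mm behind the grasp point. The pads swing forward as they close: fully open they stand 13 mm farther back than shut.
Start: joints at [-1.16, 0.48, 1.596, -0, 1.065, -0.047], TCP at [0.287, -0.583, 0.231] pointing down, gripper open.
Joint ranges: [-2.75, 2.75], [-0.82, 2.05], [0.23, 2.67], [-1.56, 4.7], [0.09, 2.69], [-2.92, 2.92]. Speed limits (rad/s): [1.89, 1.89, 2.39, 3.01, 3.01, 3.01].

## Interface

Orientations are given as a unit quaternion [x, y, z, w].
In Python, from cell import ctrl gives the robot as it stands. Calls block until the motion is done:
- ctrl.goto(position, orientation): joint-space move of the TCP to a pose.
- ctrl.line_to(position, rot=None, feed=0.15): straight line of the TCP; rot=None keeps the orientation; feed is the mean speed in m/s.
- ctrl.move_joints(angles): joint-space move.
- ctrl.grip(opening, grip_force=None): finger opening in m; grip_force is the grip in N (None keeps the last); returns when the fingers have stopped.
- ctrl.pause(seconds).
- ctrl.solve_ik(position, orientation): joint angles nearest the present ones, or None.
- ctrl.grab_frame(name): name is "scene" or "top" or "wrist"; returns a dict with "pixels" (384x512x3 uint8, blue, green, red), "vertical_fov" (degrees; the focal length in pixels is half the picture's height over the tangent of half this angle, whatever the lens; pixels are square), "cx", "cy" (the principal point, pixels), "R" (3x3) and "t" (3): a world point X has camera coordinates R X + t; the wrist camera has in their place "T_tool_cam" (4x4, takes a point from camera to tool coordinates, whose origin is the TCP and whose axes are the tool frame's). Camera axes: x right, y down, z forward; pixel columns grow to the right and rows downward; lengths in m; the calibration is good to about 2 mm. A picture is of the moment at which its call begins: read the wrist's pose just before it. There is no depth.
A pose or a line that the arm cannot do raises ctrl.MotionError and nothing moves.
- ctrl.job_done(): hands the job in, once; it reports no verdict.
Readings, each from a call of its own:
- ctrl.read_time_s(): time.
- ctrl.read_joint_pos(): joint angles.
- ctrl.read_joint_vel(): joint speeds.
- ctrl.read_tau(): joint torques, N m.
- ctrl.read_ee_pos(): TCP position.
- ctrl.read_tool_rot(): TCP orientation.
- ctrl.read_force(): force on the tool from outside, world axes, zero at the start.
- ctrl.read_wrist_torque(): the same for the moment, N m.
- ctrl.read_opening(): finger opening in m.
Only numpy, scipy, OpenCV 4.12 (cv2) and the standard library are available. Lean on these libraries where they do the work, as an engineer would, in place of code of your own. Each camera call takes 0.05 s, during which the arm holds its last target.

## Working session

There is one attempt and no reset: what is moved stays moved. The work goes in short steps, each a Python script; the robot and the scene stay as the last script left them, time stands still between calls to the robot, and variables do not carry over. Pictures are saved under pics/ and viewed, and the job is handed in when it is done.

```bash
ls; mkdir -p pics; python3 - <<'E'
from cell import ctrl
import cv2
for n in ("scene","top","wrist"):
    f=ctrl.grab_frame(n); cv2.imwrite(f"pics/a_{n}.png",f["pixels"]); print(n,{k:v for k,v in f.items() if k!="pixels"})
print(ctrl.read_time_s(),ctrl.read_ee_pos(),ctrl.read_tool_rot(),ctrl.read_opening(),ctrl.read_force())
E
```

```text
pics
scene {'vertical_fov': 49.615941123951096, 'cx': 263.81855472351555, 'cy': 187.8532315773071, 'R': array([[ 0.2819101 ,  0.95943515, -0.00329959],
       [ 0.62206595, -0.18539728, -0.76069823],
       [-0.73045236,  0.21239595, -0.64909731]]), 't': array([-0.19186479, -0.28994099,  1.65499536])}
top {'vertical_fov': 43.0562957769015, 'cx': 254.15717307990485, 'cy': 190.59445971892373, 'R': array([[ 0.02772861, -0.99956433,  0.01011326],
       [-0.99679864, -0.02840804, -0.07473587],
       [ 0.0749906 , -0.00800856, -0.99715208]]), 't': array([2.35589330e-04, 5.81625622e-01, 1.54220777e+00])}
wrist {'vertical_fov': 65.97886184173564, 'cx': 260.4436023011451, 'cy': 188.6635688524363, 'T_tool_cam': array([[ 2.95823538e-05, -2.69879914e-01,  9.62893988e-01,
        -1.42867361e-01],
       [ 8.70256437e-05, -9.62893984e-01, -2.69879916e-01,
         6.69869162e-02],
       [ 9.99999996e-01,  9.17801522e-05, -4.99819731e-06,
        -1.65141018e-04],
       [ 0.00000000e+00,  0.00000000e+00,  0.00000000e+00,
         1.00000000e+00]])}
0.15 [ 0.28720276 -0.58279717  0.230817  ] [ 0.37366564  0.60067045 -0.3733185   0.60016856] 0.08548447897571797 [0.12943268 0.57933261 0.14434368]
```

View pics/a_top.png

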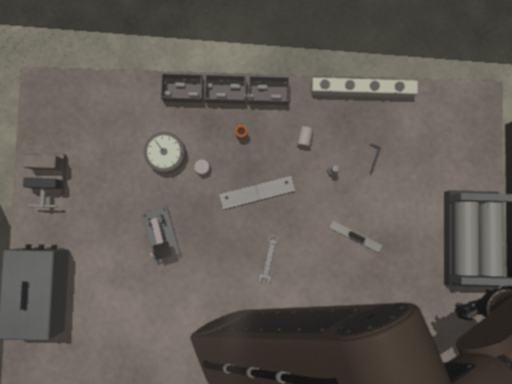

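View pics/a_scene.png

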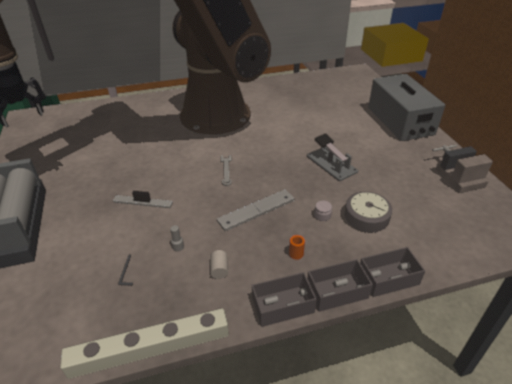

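View pics/a_wrist.png

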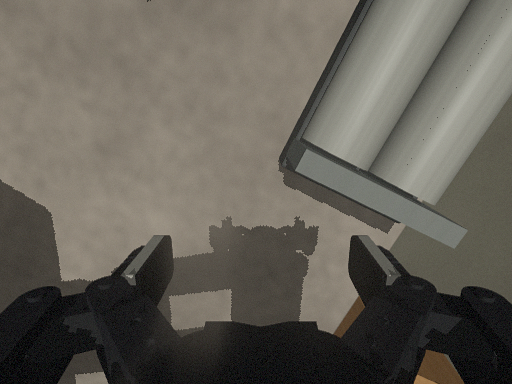

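The top view shows the straightedge at about (356,237), the datum bar at (257,192) and the switch at (160,236). The spanner at (268,258) lies between the datum and the robot. Next I'll enlarge these to measure them.

```bash
python3 - <<'E'
import cv2,numpy as np
im=cv2.imread("pics/a_top.png")
cv2.imwrite("pics/b1.png",cv2.resize(im[160:290,130:400],None,fx=2.95,fy=2.95,interpolation=cv2.INTER_CUBIC)*1)
c=cv2.resize(im[195:275,125:205],None,fx=7,fy=7,interpolation=cv2.INTER_CUBIC)
cv2.imwrite("pics/b2.png",cv2.convertScaleAbs(c,alpha=1.5))
s=cv2.imread("pics/a_scene.png")
cv2.imwrite("pics/b3.png",cv2.convertScaleAbs(cv2.resize(s[120:190,290:380],None,fx=8,fy=8,interpolation=cv2.INTER_CUBIC),alpha=1.5))
E
```

```text
(no output)
```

View pics/b1.png

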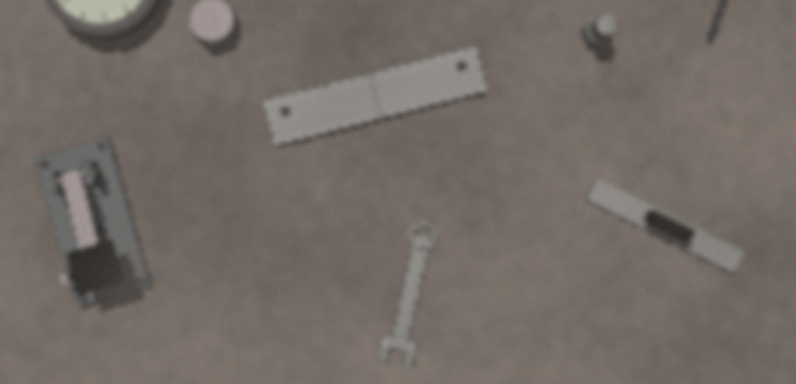

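View pics/b2.png

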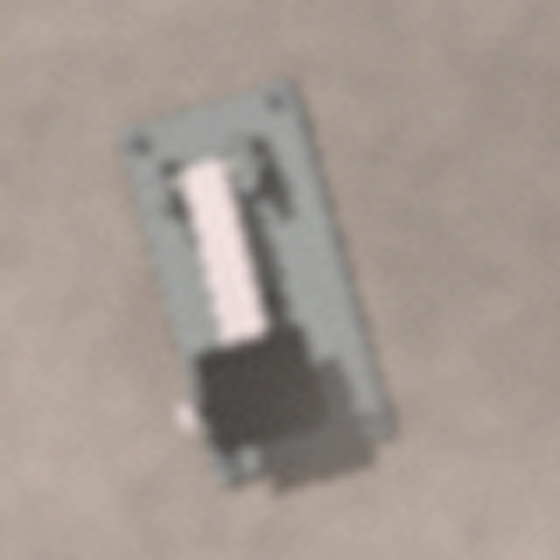

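View pics/b3.png

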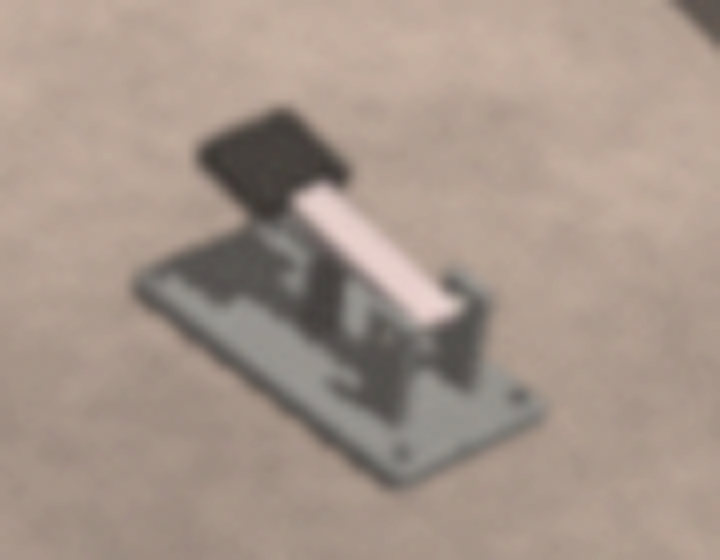

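```bash
cat > h.py <<'E'
import numpy as np, cv2
from scipy.spatial.transform import Rotation as Rn
from cell import ctrl
def K(f):
    h=f["pixels"].shape[0]; F=h/2/np.tan(np.radians(f["vertical_fov"])/2)
    return F,f["cx"],f["cy"]
def cam(name,save=None):
    p=np.array(ctrl.read_ee_pos());q=np.array(ctrl.read_tool_rot())
    f=ctrl.grab_frame(name)
    F,cx,cy=K(f)
    if name=="wrist":
        T=np.array(f["T_tool_cam"]);W=Rn.from_quat(q).as_matrix()
        Rc=W@T[:3,:3];C=W@T[:3,3]+p
    else:
        Rc=np.array(f["R"]).T;C=-Rc@np.array(f["t"])
    if save:
        cv2.imwrite(f"pics/{save}.png",f["pixels"]); np.savez(f"pics/{save}.npz",F=F,cx=cx,cy=cy,Rc=Rc,C=C)
    return f["pixels"]
def load(save): 
    return np.load(f"pics/{save}.npz")
def w(save,u,v,z):
    d=load(save); r=d["Rc"]@np.array([(u-d["cx"])/d["F"],(v-d["cy"])/d["F"],1.0]); C=d["C"]
    return C+r*(z-C[2])/r[2]
def proj(save,X):
    d=load(save); c=d["Rc"].T@(np.asarray(X)-d["C"]); return d["F"]*c[0]/c[2]+d["cx"],d["F"]*c[1]/c[2]+d["cy"]
def quat(yaw):  # tool down; jaw (z) axis along horizontal direction yaw
    x=np.array([0,0,-1.]);z=np.array([np.cos(yaw),np.sin(yaw),0]);y=np.cross(z,x)
    return Rn.from_matrix(np.column_stack([x,y,z])).as_quat()
E
python3 - <<'E'
from h import *
cam("top","t0")
def b1(u,v,z): return w("t0",130+(u+.5)/2.95-.5,160+(v+.5)/2.95-.5,z)
for n,z,pts in [("datum",.012,[(264,101),(476,48),(487,92),(275,145)]),("edge",.008,[(598,180),(744,252),(735,271),(588,200)]),("spanner",.004,[(420,225),(398,362)]),("sensor",.07,[(605,25)])]:
    P=np.array([b1(*p,z) for p in pts]); print(n,P.round(4).tolist(),P.mean(0).round(4))
def b2(u,v,z): return w("t0",125+(u+.5)/7-.5,195+(v+.5)/7-.5,z)
P=np.array([b2(*p,.012) for p in [(125,135),(285,82),(395,435),(230,490)]]);print("base",P.round(4).tolist(),P.mean(0))
print("pad",np.mean([b2(*p,.078) for p in [(200,355),(305,330),(328,425),(222,450)]],0))
print("post",b2(188,415,.06))
print(Rn.from_quat(ctrl.read_tool_rot()).as_matrix().round(3))
E
```

```text
datum [[0.5682, 0.1292, 0.012], [0.6332, -0.1017, 0.012], [0.585, -0.1148, 0.012], [0.5204, 0.1156, 0.012]] [0.5767 0.0071 0.012 ]
edge [[0.4921, -0.239, 0.008], [0.4181, -0.3999, 0.008], [0.3972, -0.3902, 0.008], [0.47, -0.2283, 0.008]] [ 0.4443 -0.3144  0.008 ]
spanner [[0.4376, -0.0454, 0.004], [0.2888, -0.0252, 0.004]] [ 0.3632 -0.0353  0.004 ]
sensor [[0.6554, -0.2333, 0.07]] [ 0.6554 -0.2333  0.07  ]
base [[0.4969, 0.3734, 0.012], [0.5233, 0.3011, 0.012], [0.3636, 0.2444, 0.012], [0.3367, 0.3185, 0.012]] [0.43015564 0.30934804 0.012     ]
pad [0.38586153 0.29339535 0.078     ]
post [0.37300465 0.3295516  0.06      ]
[[-0.     0.897  0.442]
 [ 0.001  0.442 -0.897]
 [-1.     0.    -0.001]]
```

```bash
python3 - <<'E'
from h import *
ctrl.goto([0.5,-0.31,0.25],quat(-0.43))
cam("wrist","w1"); print(ctrl.read_time_s())
for X in [(.492,-.239,.008),(.418,-.40,.008),(.397,-.39,.008),(.47,-.228,.008)]: print(np.round(proj("w1",X)))
E
```

```text
1.5583
[232. 110.]
[235. 239.]
[219. 239.]
[212. 109.]
```

View pics/w1.png

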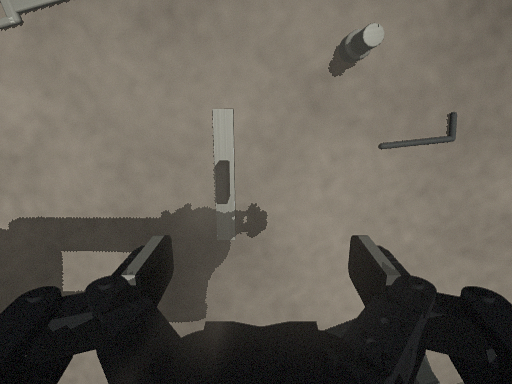

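The wrist view shows the straightedge with corners at about (212,108), (233,108), (235,239) and (217,239), close to where I predicted. I'll refine those corners and take a wrist view of the datum too.

```bash
python3 - <<'E'
from h import *
im=cv2.imread("pics/w1.png")
cv2.imwrite("pics/w1c.png",cv2.convertScaleAbs(cv2.resize(im[95:250,180:270],None,fx=3.8,fy=3.8,interpolation=cv2.INTER_CUBIC),alpha=1.3))
ctrl.goto([0.50,-0.04,0.27],quat(0.274))
cam("wrist","w2"); print(ctrl.read_time_s())
E
```

```text
2.6583
```

View pics/w1c.png

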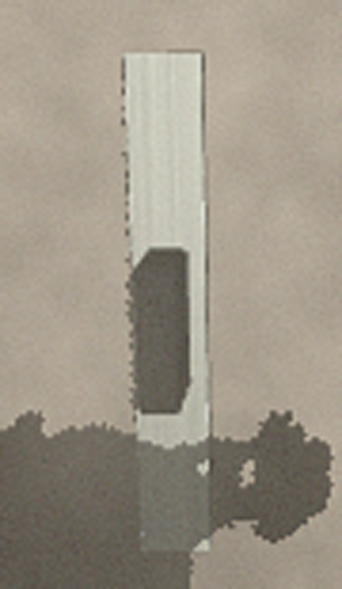

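View pics/w2.png

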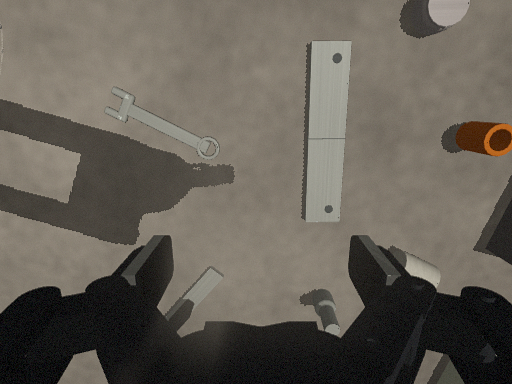

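```bash
python3 - <<'E'
from h import *
P=np.array([w("w1",180+(u+.5)/3.8-.5,95+(v+.5)/3.8-.5,.008) for u,v in [(126,52),(203,52),(211,550),(141,550)]])
print(P.round(4)); d=(P[0]+P[1]-P[2]-P[3])/2; print("edge c",P.mean(0),"len",np.linalg.norm(d),"yaw",np.arctan2(-d[0],d[1]),"w",np.linalg.norm(P[0]-P[1]),np.linalg.norm(P[2]-P[3]))
im=cv2.imread("pics/w2.png")
cv2.imwrite("pics/w2c.png",cv2.convertScaleAbs(cv2.resize(im[30:230,285:365],None,fx=3,fy=3,interpolation=cv2.INTER_CUBIC),alpha=1.3))
E
```

```text
[[ 0.4712 -0.2271  0.008 ]
 [ 0.4943 -0.2377  0.008 ]
 [ 0.4179 -0.4001  0.008 ]
 [ 0.3941 -0.3892  0.008 ]]
edge c [ 0.44437236 -0.31353016  0.008     ] len 0.17952514704549222 yaw -0.4416505920337338 w 0.02544405813595654 0.026149072865228478
```

View pics/w2c.png

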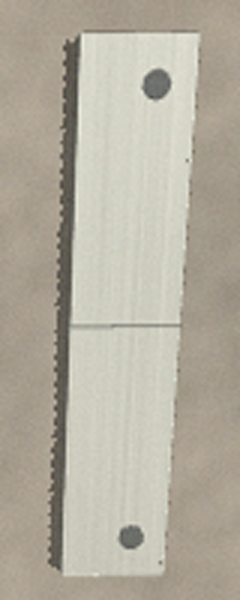

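```bash
python3 - <<'E'
from h import *
g=lambda u,v,z:w("w2",285+(u+.5)/3-.5,30+(v+.5)/3-.5,z)
P=np.array([g(u,v,.012) for u,v in [(79,33),(200,33),(162,575),(63,575)]])
print(P.round(4)); d=(P[0]+P[1]-P[2]-P[3])/2; print("c",P.mean(0),"len",np.linalg.norm(d),"yaw",np.arctan2(-d[0],d[1]),"w",np.linalg.norm(P[0]-P[1]),np.linalg.norm(P[2]-P[3]))
n=P[0]-P[3];print("face yaw",np.arctan2(-n[0],n[1]), g(70,325,.012),(P[0]+P[3])/2)
# go to the grasp, look after closing
y=-0.4416; c=np.array([.4444,-.3135])
ctrl.goto([*c,.12],quat(y)); ctrl.line_to([*c,.017],feed=.1)
print(ctrl.read_force()); ctrl.grip(0.0,60); print(ctrl.read_opening(),ctrl.read_force(),ctrl.read_ee_pos(),ctrl.read_time_s())
ctrl.line_to([*c,.06],feed=.1); print(ctrl.read_opening(),ctrl.read_force())
cam("wrist","w3"); print(ctrl.read_time_s())
E
```

```text
[[ 0.5199  0.1157  0.012 ]
 [ 0.5679  0.129   0.012 ]
 [ 0.6334 -0.1007  0.012 ]
 [ 0.5873 -0.1136  0.012 ]]
c [0.57714558 0.00758315 0.012     ] len 0.23894033958332114 yaw 0.2819173393444978 w 0.0497707325504794 0.0479026594074796
face yaw 0.2858253571889213 [0.55334287 0.00137935 0.012     ] [0.5536267  0.00101673 0.012     ]
[-0.65065598 -0.48891559  0.1970292 ]
0.013085991190843296 [-1.66372128 -0.27602705  4.85651985] [ 0.44444595 -0.31354729  0.01716456] 5.7
0.012686061895830254 [ 1.44073916  0.4415227  -2.72572222]
6.3333
```

View pics/w3.png

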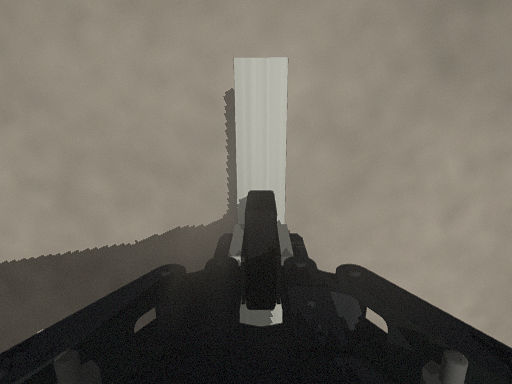

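The bar is held square in the jaws. The image checks of its length and width match the given sizes, so I'll place it.

```bash
python3 - <<'E'
from h import *
y=.283; n=np.array([np.cos(y),np.sin(y)]); o=np.array([.5535,.0012])-.013*n
ctrl.line_to([.4444,-.3135,.11],feed=.15)
a=o-.012*n
ctrl.goto([*a,.10],quat(y)); ctrl.line_to([*a,.03],feed=.12); ctrl.line_to([*a,.0176],feed=.05)
ctrl.pause(.1)
f0=ctrl.read_force(); print(f0,ctrl.read_ee_pos(),ctrl.read_time_s())
cam("wrist","w4")
s=-.012
while s<.006:
    s+=.001 if s>-.004 else .002
    ctrl.line_to([*(o+s*n),.0176],feed=.03)
    f=ctrl.read_force()-f0; fn=f[:2]@n
    print(round(s,4),f.round(2),round(fn,2),(np.array(ctrl.read_ee_pos())[:2]-o)@n)
    if fn<-8: break
print(ctrl.read_wrist_torque(),ctrl.read_time_s())
cam("wrist","w5")
E
```

```text
[ 0.3298467  -0.78302161 -3.80843296] [ 0.52934827 -0.00572692  0.01750561] 9.2667
-0.01 [-0.7   0.56  0.31] -0.52 -0.009766419572352462
-0.008 [-0.24  0.48  0.81] -0.1 -0.007834820644216109
-0.006 [0.18 0.51 0.22] 0.32 -0.005824419528961472
-0.004 [0.01 0.44 0.38] 0.13 -0.0038321043810844234
-0.002 [0.17 1.16 0.29] 0.49 -0.00182143077904229
-0.001 [-0.15  0.09 -0.08] -0.12 -0.0009665556814006243
0.0 [-0.88  0.69  0.1 ] -0.65 4.928601431971088e-05
0.001 [-2.48  0.18  0.63] -2.33 0.0006440309240654822
0.002 [-6.63 -1.76  2.16] -6.85 0.0008405992940426797
0.003 [-9.75 -4.88  4.76] -10.73 0.0009120521569115529
[-1.02374932  1.74891929 -0.23982098] 11.8167
```

View pics/w5.png

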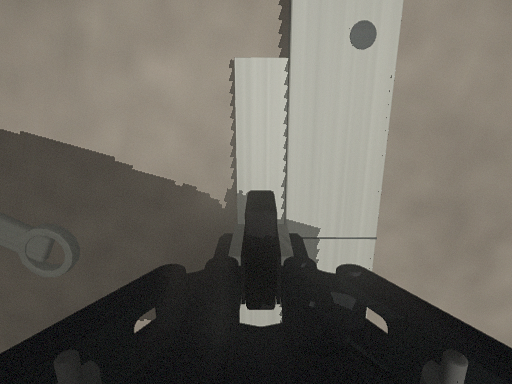

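```bash
python3 - <<'E'
from h import *
y=.283; n=np.array([np.cos(y),np.sin(y)]); o=np.array([.5535,.0012])-.013*n
ctrl.line_to([*(o+.0015*n),.0176],feed=.03)   # ease the push
print(ctrl.read_force())
ctrl.grip(0.036); p=np.array(ctrl.read_ee_pos()); print(p,ctrl.read_opening())
ctrl.line_to([*(o+.001*n),.07],feed=.12)
q=o-.03*n
ctrl.line_to([*q,.22],feed=.2)
cam("wrist","w6"); cam("top","t6"); print(ctrl.read_time_s(),ctrl.read_force())
im=cv2.imread("pics/w6.png")
cv2.imwrite("pics/w6b.png",cv2.resize(im[20:220,170:420],None,fx=3,fy=3,interpolation=cv2.INTER_CUBIC))
E
```

```text
[-4.89327543 -1.98209437 -3.10657972]
[ 0.54308223 -0.00198502  0.01784454] 0.03636703088212458
14.0667 [-0.35395202  0.25499749 -0.93222311]
```

View pics/w6b.png

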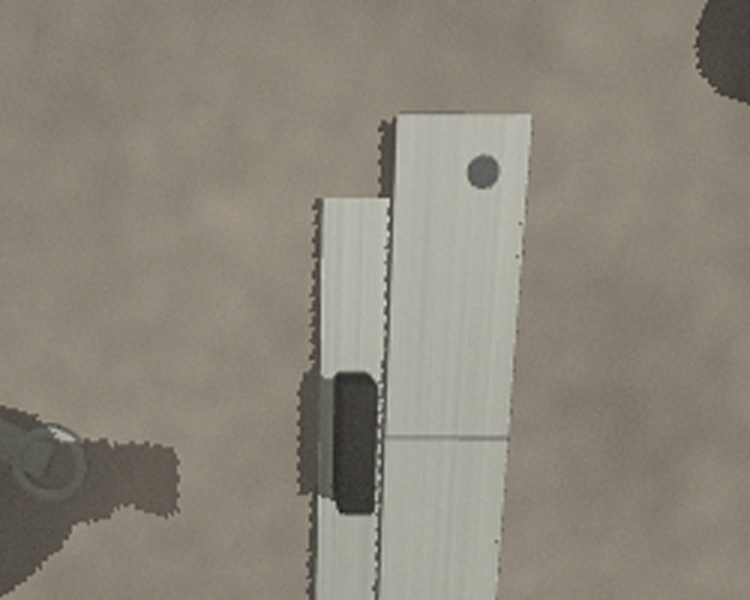

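View pics/w6.png

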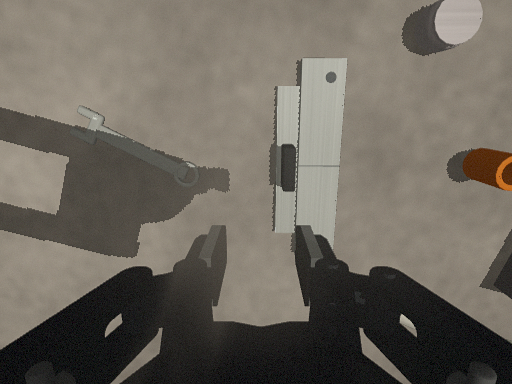

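```bash
python3 - <<'E'
from h import *
y=.283; n=np.array([np.cos(y),np.sin(y)]); t=np.array([-n[1],n[0]])
im=cv2.imread("pics/w6.png").astype(float)
g=lambda u,v,z:w("w6",u,v,z)[:2]-np.array([.5535,.0012])
cv2.imwrite("pics/w6d.png",np.vstack([cv2.resize(im[82:120,262:312].astype(np.uint8),None,fx=7,fy=7,interpolation=cv2.INTER_NEAREST),cv2.resize(im[196:234,262:312].astype(np.uint8),None,fx=7,fy=7,interpolation=cv2.INTER_NEAREST)]))
for v in (100,115,130,200,212,224): print(v,im[v,270:304].mean(1).astype(int).tolist() )
E
```

```text
100 [136, 134, 134, 135, 73, 78, 81, 139, 176, 173, 173, 178, 170, 171, 175, 179, 177, 176, 175, 174, 171, 177, 175, 175, 178, 176, 177, 182, 181, 126, 80, 175, 173, 174]
115 [136, 133, 139, 140, 89, 81, 85, 179, 169, 172, 174, 174, 171, 171, 177, 178, 176, 177, 175, 172, 175, 179, 174, 175, 176, 174, 178, 179, 176, 72, 155, 170, 172, 174]
130 [127, 128, 129, 131, 88, 76, 86, 189, 169, 168, 173, 171, 165, 170, 175, 177, 173, 176, 170, 168, 176, 175, 172, 173, 173, 174, 178, 176, 142, 96, 178, 171, 174, 169]
200 [129, 129, 132, 70, 72, 87, 164, 157, 161, 162, 162, 154, 163, 160, 160, 161, 161, 162, 163, 162, 159, 157, 156, 160, 165, 105, 78, 161, 164, 165, 166, 167, 165, 164]
212 [127, 126, 81, 71, 77, 128, 162, 158, 161, 161, 159, 157, 161, 158, 161, 159, 163, 161, 162, 159, 159, 153, 157, 162, 163, 138, 102, 164, 159, 165, 166, 164, 163, 165]
224 [132, 134, 133, 69, 77, 141, 159, 159, 163, 161, 158, 161, 158, 158, 160, 159, 162, 162, 160, 160, 154, 155, 160, 162, 106, 72, 161, 165, 170, 170, 170, 167, 169, 166]
```

View pics/w6d.png

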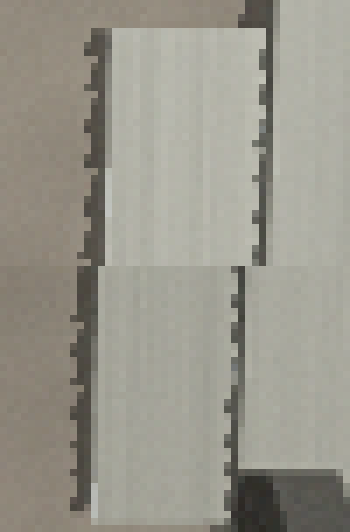

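```bash
python3 - <<'E'
from h import *
y=.283; n=np.array([np.cos(y),np.sin(y)])
im=cv2.imread("pics/w6.png").astype(float).mean(2)
for rng in [(92,140),(196,228)]:
    L=[];A=[];B=[]
    for v in range(*rng):
        r=im[v,270:308]; hi=165 if v<150 else 158
        iL=np.where(r[:12]<110)[0].max(); l=270+iL+.5
        d=np.clip((hi-r[20:])/90,0,1)   # dark width in right part
        k=np.where(r[20:]<130)[0]
        L.append(w("w6",l,v,.008)[:2]@n);A.append(w("w6",290+k.min()-.5,v,.008)[:2]@n);B.append(w("w6",290+k.max()+.5,v,.012)[:2]@n)
    m=lambda x:round(1e3*np.mean(x),2); print(m(L),m(A),m(B),"width",m(A)-m(L),"gap",m(B)-m(A))
E
```

```text
505.3 530.48 531.89 width 25.180000000000007 gap 1.4099999999999682
504.96 529.98 532.93 width 25.02000000000004 gap 2.949999999999932
```

The bar looks flush, but the seam estimate is no better than about 1 mm. I'll seat it with a light, low push at its middle using closed fingertips.

```bash
python3 - <<'E'
from h import *
y=.283; n=np.array([np.cos(y),np.sin(y)]); m=np.array([.5535,.0012])
Q=quat(y-np.pi/2)
ctrl.goto([*(m-.060*n),.12],Q); ctrl.grip(0.0)
ctrl.line_to([*(m-.060*n),.004],feed=.12); ctrl.pause(.1)
f0=np.array(ctrl.read_force()); print(f0,ctrl.read_ee_pos(),ctrl.read_time_s())
s=-.060
while s<-.024:
    s+=.003 if s<-.043 else .001
    ctrl.line_to([*(m+s*n),.004],feed=.03)
    f=np.array(ctrl.read_force())-f0; fn=f[:2]@n
    print(round(s,4),f.round(2),round(fn,2),round((np.array(ctrl.read_ee_pos())[:2]-m)@n,4))
    if fn<-6: break
print(ctrl.read_time_s())
cam("wrist","w7")
E
```

```text
[-0.89985059  0.46405972 -0.04288403] [ 0.4964023  -0.01559942  0.00466551] 17.1583
-0.057 [ 0.99 -1.33 -0.11] 0.58 -0.0565
-0.054 [-0.24 -1.23 -0.57] -0.57 -0.0537
-0.051 [ 0.62  0.41 -0.18] 0.71 -0.0508
-0.048 [ 0.94  0.51 -0.54] 1.04 -0.0478
-0.045 [ 0.82 -1.68  0.83] 0.32 -0.0448
-0.042 [ 0.67  0.19 -0.02] 0.7 -0.0418
-0.041 [ 0.72 -0.33  1.01] 0.6 -0.041
-0.04 [-0.2  -0.79  0.1 ] -0.42 -0.0399
-0.039 [ 0.61 -1.68 -0.17] 0.11 -0.0389
-0.038 [ 0.61 -0.2   0.32] 0.53 -0.0379
-0.037 [ 1.19 -0.74  0.46] 0.94 -0.0369
-0.036 [ 0.93 -0.57  0.04] 0.73 -0.0361
-0.035 [-4.09 -3.89  2.16] -5.02 -0.0359
-0.034 [-7.85 -4.43  5.17] -8.77 -0.0359
20.6583
```

View pics/w7.png

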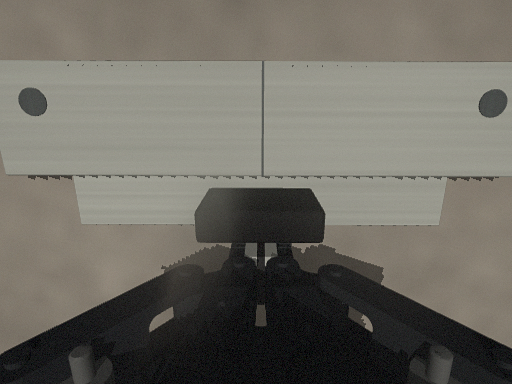

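The fingertips met a rigid stop at once. The bar didn't slide, so it was already seated. In the picture the seam is parallel from (75,178) to (445,178), and the bar is centred on the mid line at column 262. Next I'll back off and look at the switch.

```bash
python3 - <<'E'
from h import *
y=.283; n=np.array([np.cos(y),np.sin(y)]); m=np.array([.5535,.0012])
ctrl.line_to([*(m-.06*n),.004],feed=.08); ctrl.line_to([*(m-.06*n),.16],feed=.25)
ctrl.goto([.375,.285,.21],quat(.335-np.pi/2))
cam("wrist","w8"); cam("top","t8"); print(ctrl.read_time_s(),ctrl.read_ee_pos())
for X in [(.4969,.3734,.012),(.5233,.3011,.012),(.3859,.2934,.078),(.372,.328,.06)]: print(np.round(proj("w8",X)))
im=cv2.imread("pics/t8.png"); cv2.imwrite("pics/t8c.png",cv2.resize(im[150:250,200:330],None,fx=5,fy=5,interpolation=cv2.INTER_CUBIC))
E
```

```text
23.3 [0.37558835 0.28411373 0.20965992]
[218.  28.]
[292.  27.]
[255. 165.]
[218. 163.]
```

View pics/w8.png

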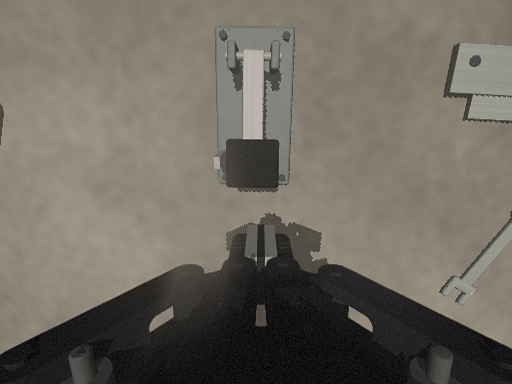

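View pics/t8c.png

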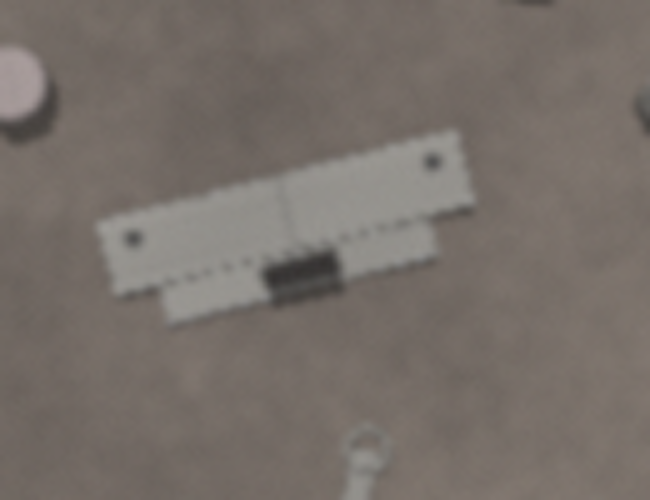

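The straightedge is flush and centred. The wrist view shows the pad centred at about (252,163), the post at (217,162) and the base's far corners at (216,27) and (295,27). Next I'll approach the pad.

```bash
python3 - <<'E'
from h import *
print("pad",w("w8",252.3,163,.078),"post",w("w8",217,162,.06))
a=w("w8",216,27,.012);b=w("w8",295,27,.012);print(a,b,np.linalg.norm(a-b),"yaw",np.arctan2(-(a-b)[0],(a-b)[1]))
p=w("w8",252.3,163,.078)[:2]
yw=.335; x=np.array([np.cos(yw),np.sin(yw)])
c=p-.002*x      # pad centre when level lies 1.6 mm farther from hinge
print(c)
ctrl.goto([*c,.13],quat(yw-np.pi/2)); ctrl.line_to([*c,.09],feed=.12); ctrl.pause(.15)
f0=np.array(ctrl.read_force()); print(f0,ctrl.read_ee_pos(),ctrl.read_time_s())
z=.09
while z>.058:
    z-=.004 if z>.081 else .002
    ctrl.line_to([*c,z],feed=.04)
    e=np.array(ctrl.read_ee_pos()); f=np.array(ctrl.read_force())-f0
    print(round(z,4),e.round(4),f.round(2))
    if e[2]<.064 or f[2]>8: break
print(ctrl.read_time_s())
E
```

```text
pad [0.38707909 0.2964456  0.078     ] post [0.3730498  0.32949536 0.06      ]
[0.49759926 0.37548008 0.012     ] [0.52449319 0.29818145 0.012     ] 0.08184352407763817 yaw 0.3348228243924925
[0.38519027 0.29578807]
[0.1686054  0.37935749 0.14572881] [0.38581322 0.29618993 0.09115227] 24.3583
0.086 [0.3851 0.2957 0.086 ] [-0.51  0.01  0.47]
0.082 [0.385  0.2957 0.0817] [ 0.16 -1.38  0.46]
0.078 [0.3853 0.2959 0.0779] [0.24 0.83 3.9 ]
0.076 [0.3851 0.2958 0.076 ] [-1.15  0.95  4.5 ]
0.074 [0.3851 0.2958 0.074 ] [-2.18  0.64  4.77]
0.072 [0.3851 0.2957 0.072 ] [-2.67 -1.    5.15]
0.07 [0.3851 0.2957 0.0701] [-2.58 -1.45  5.53]
0.068 [0.3851 0.2957 0.0681] [-3.93 -0.27  5.3 ]
0.066 [0.385  0.2957 0.0661] [-3.32  0.08  5.96]
0.064 [0.385  0.2957 0.0641] [-3.55 -1.44  5.8 ]
0.062 [0.3849 0.2956 0.0621] [-3.57 -1.43  7.91]
27.1083
```

```bash
python3 - <<'E'
from h import *
e=ctrl.read_ee_pos(); c=[.38519,.29579]
for z in (.061,.0602):
    ctrl.line_to([*c,z],feed=.03); ctrl.pause(.2)
    print(z,ctrl.read_ee_pos(),np.mean([ctrl.read_force() for _ in range(5)],0))
cam("wrist","w9"); cam("scene","s9"); cam("top","t9"); print(ctrl.read_time_s())
s=cv2.imread("pics/s9.png")
cv2.imwrite("pics/s9c.png",cv2.convertScaleAbs(cv2.resize(s[110:190,290:380],None,fx=7,fy=7,interpolation=cv2.INTER_CUBIC),alpha=1.5))
for X in [(.373,.3295,.06)]: print(proj("s9",X),proj("w9",X))
E
```

```text
0.061 [0.3848524  0.29559681 0.06113495] [-3.67462197  0.066648    7.63888912]
0.0602 [0.3847991  0.29557615 0.06032687] [-5.31731013 -0.33766655  7.30880723]
28.1583
(np.float64(331.17512982177686), np.float64(139.4741241363945)) (np.float64(192.33835811250623), np.float64(237.66480725547322))
```

View pics/s9c.png

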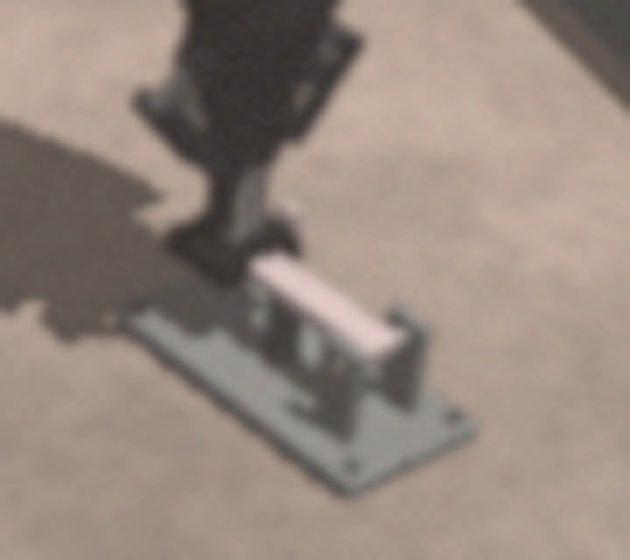

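View pics/w9.png

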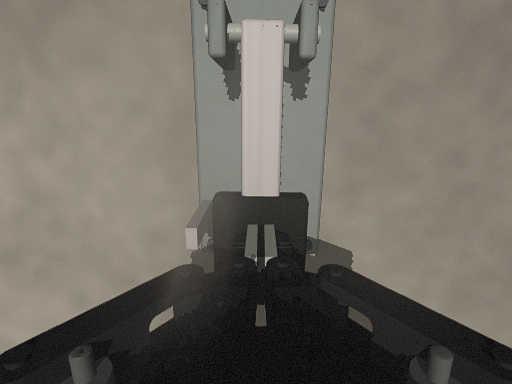

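View pics/t9.png

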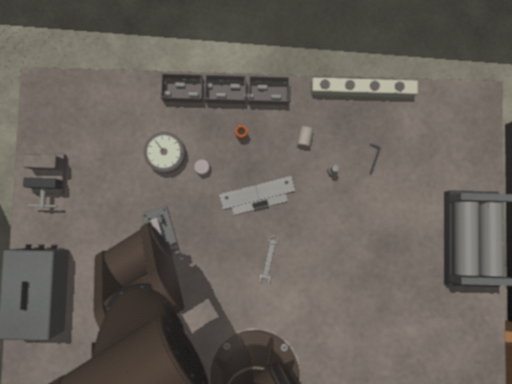

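```bash
python3 - <<'E'
from h import *
yw=.335; x=np.array([np.cos(yw),np.sin(yw),0]); yv=np.array([-x[1],x[0],0]);Z=np.array([0,0,1.])
p=np.array([.38708,.29645,.078]); H=p+x*.0984; H[2]=.052   # hinge axis
for th in (0,.09,.14,.18,.22,.30,.36):
    a=.18-th; d=-np.cos(a)*x+np.sin(a)*Z; u=np.sin(a)*x+np.cos(a)*Z
    q=[H+d*.077+u*.008+s*.025*yv for s in (1,-1)]
    r=np.array([proj("w9",X) for X in q]); r8=np.array([proj("w8",X) for X in q]); print(th,"w9",r.round(1).tolist(),"w8",r8.round(1).tolist(), "ctr z",round((H+d*.1+u*.008)[2],4))
im=cv2.imread("pics/w9.png").astype(int).mean(2)
print("col@v=200",im[200,205:222].astype(int),im[200,300:316].astype(int)); print("rows u=230",im[184:200,230].astype(int))
print("w8 rows u=235",cv2.imread("pics/w8.png").mean(2)[132:146,235].astype(int))
E
```

```text
0 w9 [[205.8, 197.4], [314.8, 197.4]] w8 [[225.4, 136.7], [279.0, 136.7]] ctr z 0.0778
0.09 w9 [[208.5, 196.5], [312.2, 196.5]] w8 [[226.3, 137.7], [278.6, 137.7]] ctr z 0.069
0.14 w9 [[209.8, 195.4], [310.8, 195.4]] w8 [[226.7, 138.0], [278.3, 137.9]] ctr z 0.064
0.18 w9 [[210.9, 194.4], [309.8, 194.4]] w8 [[227.1, 138.0], [278.1, 138.0]] ctr z 0.06
0.22 w9 [[211.8, 193.1], [308.8, 193.1]] w8 [[227.4, 138.0], [277.9, 137.9]] ctr z 0.056
0.3 w9 [[213.7, 190.1], [307.0, 190.1]] w8 [[228.1, 137.5], [277.6, 137.4]] ctr z 0.048
0.36 w9 [[214.9, 187.4], [305.7, 187.4]] w8 [[228.5, 136.8], [277.3, 136.8]] ctr z 0.042
col@v=200 [111 110 117 114 112 116 108  86  75  77  79  82  76  82  80  80  81] [ 52  47  47  43  54  40  44  55 134 134 129 127 129 127 131 129]
rows u=230 [128 133 132 128 128 129 134 102  75  65  68  69  71  72  72  74]
w8 rows u=235 [127 131 130 128 128 128 109  67  56  64  56  60  64  61]
```

```bash
python3 - <<'E'
from h import *
def edges(name,rows,l,r):
    im=cv2.imread(f"pics/{name}.png").astype(float).mean(2)
    for v in rows:
        print(name,v,im[v,l[0]:l[1]].astype(int).tolist(),im[v,r[0]:r[1]].astype(int).tolist())
edges("w9",(196,204,212,220,228),(204,220),(300,316))
edges("w8",(142,150,160,170,180),(220,232),(272,286))
a=cv2.imread("pics/w9.png")[170:280,175:325]
cv2.imwrite("pics/w9c.png",cv2.convertScaleAbs(cv2.resize(a,None,fx=5,fy=5,interpolation=cv2.INTER_NEAREST),alpha=1.6))
E
```

```text
w9 196 [131, 129, 131, 129, 127, 128, 129, 129, 130, 130, 90, 76, 81, 76, 77, 79] [41, 47, 48, 46, 44, 39, 97, 130, 131, 129, 131, 127, 127, 128, 131, 131]
w9 204 [111, 114, 115, 107, 112, 99, 90, 104, 81, 77, 76, 78, 76, 77, 77, 78] [50, 52, 53, 44, 48, 48, 51, 41, 57, 134, 130, 128, 130, 130, 129, 128]
w9 212 [111, 93, 89, 88, 90, 87, 88, 88, 77, 77, 75, 73, 69, 76, 77, 72] [47, 53, 41, 48, 39, 42, 43, 42, 108, 132, 123, 124, 126, 127, 129, 128]
w9 220 [86, 85, 89, 90, 87, 87, 87, 82, 75, 70, 65, 74, 72, 68, 68, 75] [44, 45, 43, 50, 41, 48, 39, 55, 131, 127, 128, 123, 127, 125, 126, 124]
w9 228 [88, 85, 93, 86, 86, 86, 85, 81, 83, 68, 68, 68, 68, 67, 66, 66] [44, 49, 43, 45, 41, 41, 44, 109, 130, 125, 122, 125, 124, 127, 127, 122]
w8 142 [124, 127, 127, 129, 126, 131, 68, 58, 61, 63, 66, 62] [53, 56, 51, 47, 56, 49, 53, 110, 131, 129, 127, 125, 128, 126]
w8 150 [111, 107, 111, 112, 101, 120, 71, 62, 62, 66, 59, 63] [49, 52, 49, 47, 49, 47, 48, 132, 122, 124, 125, 126, 123, 122]
w8 160 [82, 85, 84, 81, 83, 82, 68, 64, 68, 64, 61, 64] [47, 51, 49, 49, 40, 46, 44, 130, 127, 123, 124, 120, 123, 118]
w8 170 [124, 125, 81, 83, 84, 82, 69, 67, 66, 67, 66, 63] [52, 46, 47, 47, 47, 47, 48, 129, 123, 122, 121, 118, 119, 124]
w8 180 [121, 123, 117, 111, 98, 93, 71, 65, 69, 70, 69, 69] [46, 44, 42, 43, 37, 44, 77, 98, 84, 82, 85, 80, 99, 68]
```

View pics/w9c.png

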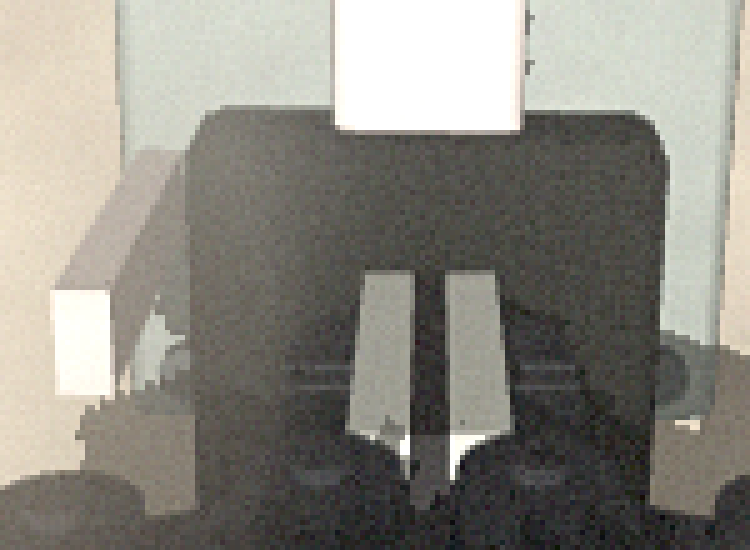

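```bash
python3 - <<'E'
from h import *
yw=.335; x=np.array([np.cos(yw),np.sin(yw),0]); yv=np.array([-x[1],x[0],0]);Z=np.array([0,0,1.])
p=np.array([.38708,.29645,.078]); H=p+x*.0984; H[2]=.052
def widths(img,th,rows):
    a=.18-th; d=-np.cos(a)*x+np.sin(a)*Z; u=np.sin(a)*x+np.cos(a)*Z
    L=[];
    for r in np.linspace(.077,.123,24):
        A=proj(img,H+d*r+u*.008+.025*yv);B=proj(img,H+d*r+u*.008-.025*yv); L.append(((A[1]+B[1])/2,A[0],B[0]))
    L=np.array(L); return [(round(np.interp(v,L[:,0],L[:,1]),1),round(np.interp(v,L[:,0],L[:,2]),1)) for v in rows]
for th in (.1,.14,.18,.22,.26,.3): print(th,widths("w9",th,(204,212,220,228)))
print("meas [(211.7,308.7),(211.7,308),(211.5,307.5),(212.3,306.8)]")
print("rest",widths("w8",0,(150,160,170)),"meas (225.5,278.5)")
# post top corners
P0=np.array([.373,.3295,.06])
for a,b in [(6,3),(6,-3),(-6,3),(-6,-3)]: print(np.round(proj("w9",P0+x*a/1e3+yv*b/1e3),1))
print("meas (185,228),(197,228),(186,249),(198,249)")
E
```

```text
0.1 [(np.float64(209.0), np.float64(311.6)), (np.float64(209.3), np.float64(311.3)), (np.float64(209.6), np.float64(311.1)), (np.float64(209.8), np.float64(310.8))]
0.14 [(np.float64(210.2), np.float64(310.5)), (np.float64(210.5), np.float64(310.1)), (np.float64(210.8), np.float64(309.8)), (np.float64(211.2), np.float64(309.5))]
0.18 [(np.float64(211.3), np.float64(309.3)), (np.float64(211.7), np.float64(308.9)), (np.float64(212.1), np.float64(308.6)), (np.float64(212.4), np.float64(308.2))]
0.22 [(np.float64(212.4), np.float64(308.2)), (np.float64(212.9), np.float64(307.8)), (np.float64(213.3), np.float64(307.4)), (np.float64(213.7), np.float64(306.9))]
0.26 [(np.float64(213.5), np.float64(307.1)), (np.float64(214.0), np.float64(306.6)), (np.float64(214.5), np.float64(306.2)), (np.float64(214.9), np.float64(305.7))]
0.3 [(np.float64(214.6), np.float64(306.0)), (np.float64(215.1), np.float64(305.5)), (np.float64(215.6), np.float64(305.0)), (np.float64(216.2), np.float64(304.5))]
meas [(211.7,308.7),(211.7,308),(211.5,307.5),(212.3,306.8)]
rest [(np.float64(225.6), np.float64(279.0)), (np.float64(225.7), np.float64(278.9)), (np.float64(225.8), np.float64(278.8))] meas (225.5,278.5)
[185.9 227.1]
[197.4 227.1]
[187.4 248. ]
[198.7 248. ]
meas (185,228),(197,228),(186,249),(198,249)
```

Three checks agree on a level paddle:
- **Fingertip height:** 60.3 mm.
- **Push:** about 7.5 N.
- **Pad width in the wrist picture:** 97 px, where the model gives 98 px at 0.18 rad and 95.8 px at 0.22 rad. The post's top falls within about 1 px of its prediction.

I'll check that it holds steady and that nothing else has moved, then hand in.

```bash
python3 - <<'E'
from h import *
a=cv2.imread("pics/t0.png").astype(int);b=cv2.imread("pics/t9.png").astype(int)
for n,(u,v) in dict(tacho=(164,153),sleeve=(241,131),sensor=(333,171),spanner=(268,260),hex=(374,157),tin=(202,168),roll=(305,137)).items():
    print(n,cv2.phaseCorrelate(a[v-20:v+20,u-20:u+20].mean(2),b[v-20:v+20,u-20:u+20].mean(2))[0])
ctrl.pause(.5); print(ctrl.read_ee_pos(),ctrl.read_force(),ctrl.read_joint_vel(),ctrl.read_time_s())
ctrl.job_done()
E
```

```text
tacho (-0.07771931560720091, 0.0037973795757793027)
sleeve (-0.02511347438731093, 0.009246291155456277)
sensor (-0.20277201409235346, 0.03783186181291143)
spanner (-0.03930737805703188, 0.06244392457987047)
hex (-0.07009765596908579, -0.03039196296568747)
tin (-0.01112070284714406, 0.09190792814438353)
roll (0.21937804509074255, 0.07343651029287912)
[0.3847605  0.29557971 0.0603325 ] [-4.94206202 -0.07589422  8.23458156] [-0.00030946  0.00155858 -0.00221539 -0.00031352  0.00014393 -0.00057697] 28.6583
the job is handed in; nothing more can be done
```

The job is handed in at about 28.7 s, with the straightedge flush against the datum bar and the fingers holding the paddle level.

**Straightedge:** I gripped it by the upright grip, placed it against the near face of the datum bar, pushed it to contact and let go. I then pressed its near edge lightly with closed fingertips. It met a rigid stop at once, so it was already seated. The pictures show a parallel seam, with the bar centred on the mid line. My pixel measurement of the seam was only good to about 1 mm. At the −y end it read a 2–3 mm gap, which I put down to shadow and a finger in view, and it is why I did the seating push.

**Paddle:** I pressed it slowly with closed fingertips, stopping when they reached 60.3 mm above the worktop. The last reading was 8.2 N upward and steady, matching the 8 N expected at level. The pad's width in the wrist picture gives an angle of about 0.19 rad. Its far edge in the same picture suggested it was a little lower than that, at about 0.22 rad or more. I trusted the height, force and width over that. It never reached the stop.

**Other things on the bench:** all seven bystanders matched their starting places in the top view to within about 0.2 px, or under 1 mm.

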